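# Close an ointment jar in the capping press

## Task

Close the ointment jar whose push-on lid still stands proud: set it in the round nest of the capping press's drawn-out slide and push the slide fully home. Then turn the black ball knob clockwise until the spring foot has pushed the lid fully down and bears on it with about 40 N (never more than 60 N), hold it so for about a second to let the seal take, and let go. Leave the jar in the press and the other tub and jars where they stand.

Things in the scene. Friction and masses are not known exactly. Their poses are not given: they have to be found in the camera images.
- jar_center (a point): The jar to be closed: plain white cylinder 56 mm wide, 36 mm tall, with a paper band; on it a narrower (52 mm) white push-on lid 10 mm thick standing 2 to 4 mm proud; 48 to 50 mm tall in all, about 0.15 kg, right of the press; the only jar with its lid narrower than its body. This point: on its axis, 18 mm above its underside; z up. Grip the body below the lid.
- lid (a joint): How far the push-on lid has gone down on the jar, m: 0 to 0.002 at the start, 0.004 fully home. It is a tight fit: it goes down only while more than 14 N press on it, and stays where it is left.
- nest (a point): Centre of the nest's floor: a round recess 60 mm wide, 5 mm deep, bevelled, in the press's aluminium slide. The jar stands in it upright. Moves with the slide; x points the way the slide is pushed home, z up. The press's guide rails, 77 mm apart inside and reaching 12 mm above this floor, begin 19 to 27 mm past the nest's centre while the slide is out.
- push_plate (a point): Middle of the outer face of the slide's upright push plate (60 mm wide, 8 mm thick, at the slide's free end, 78 mm from the nest's centre); the plate's top is 15 mm above this point, the slide's upper face 10 mm below it. Push along this point's x axis. The slide has about 2.5 N of friction and stays where it is left.
- slide (a joint): Position of the slide, m: 0 to 0.008 at the start (drawn out), 0.095 fully home against its stop, with the nest under the foot.
- press_axis (a point): Foot of the press's screw axis, on the counter (0.183 m under the ball knob). x points along the slide's way home, to the column. One radian of the knob moves the foot 5 mm. It runs easily: 0.02 N m free, and 0.005 N m more for each newton on the foot (40 N: 0.2 N m more). The thread does not lock: let go under load, the knob turns back by itself until about 4 N are left; unloaded it stays where it is left.
- knob_center (a point): Centre of the black ball knob, 40 mm wide, smooth and slippery (friction about 0.25), on top of the press; 34 mm below this point is the top of a 33 mm collar, and between them a neck 15 to 21 mm wide. Vertical axis; the ball stays at this height. Grip it across its widest part with 40 N or more, or it slips. Clockwise from above lowers the foot; 1.5 to 3 rad are needed, so re-grip.
- foot: The press's round spring foot, 40 mm wide, a steel disc with a white face; origin at the centre of its underside, z up. With the jar under it, it hangs 2.5 to 7.5 mm above the lid. It hangs on a spring of 12 N per mm (9 mm at most): once the lid is home the foot stands still and each further radian of the knob adds 60 N.
- tub: Bystander: white powder tub with a band, 79 mm wide, 80 mm tall; origin at its underside.
- pot_b: Bystander: white screw-lid ointment jar, 60 mm wide, 42 mm tall, behind the jar to be closed; origin at its underside.
Mind the look-alikes: they are no part of the job. What is shaped like the part that bears jar_center but red is not meant.

How it is judged:
By the outcome, as a careful person would: the job done as asked, in the order asked, and still so for the second after the job is handed in, with the robot touching nothing.
It also fails if it takes over 72 s, if anything falls off the work surface, if the arm or the gripper's body presses on something with over 40 N, if the wrist force passes 120 N, or if a joint passes its speed limit or range.

## Robot

A 6-joint arm with a two-finger parallel gripper is mounted at the origin on the work surface; the furniture and walls round the work are solid. World frame = base frame: x ahead of the robot, y to its left, z up, the work surface at z = 0. Lengths are in m, angles in rad, forces in N, time in s.
With the tool pointing down it reaches from about 0.375 to 0.975 m from the base axis. Payload 3.8 kg.
Tool frame: the origin (TCP) lies on the centre line of the jaws, within the pads' length; the fingertips stand 8 mm ahead of it and the grasp point (between the pads) lies 11 mm behind it; z points along the fingers, y is the direction in which the jaws open and shut (so a half turn about z gives the same grasp; the last joint's range is limited). The gripper opens to 88 mm and grips with 3 to 60 N. Pads are 18 mm wide; open, the fingers measure 123 mm over their backs; the gripper's body (75 mm by 187 mm) begins 45 mm behind the grasp point.
Start: joints at [1.301, 0.264, 1.604, -0, 1.274, -0.037], TCP at [0.156, 0.657, 0.247] pointing down, gripper open.
Joint ranges: [-2.63, 2.63], [-0.94, 2.18], [0.31, 2.57], [-1.31, 4.45], [0, 2.66], [-2.55, 2.55]. Speed limits (rad/s): [2.57, 2.57, 3.14, 3.14, 3.14, 3.14].

## Interface

Orientations are given as a rotation vector (axis times angle).
In Python, from cell import robot gives the robot as it stands.
- The arm moves only by the tool apply_moves, never from a script. Its argument "deltas" is a list of rows, each an object with "rot": the turn, a rotation vector about the world's x, y, z in degrees, a list of three; "slide": the shift along the world's x, y, z in mm, a list of three; "gripper": the opening, from 0 (shut) to 1 (fully open). In form: [{"rot": [rx, ry, rz], "slide": [dx, dy, dz], "gripper": gripper}, ...]. A call has 1 to 20 rows; each row shifts and turns the commanded pose from where the row before left it; what a row does not reach is not made up. A row lasts 1/8 s, in which the tool goes at most 62.5 mm and 10.7 degrees, less where a joint would pass 70% of its speed; a pose out of reach is approached as far as the arm can. A call is refused whole if a number of a shift passes 62.5 or a number of a turn 10.7, either way. A call with a gripper value outside its range is refused whole. The fingers move at their own pace and stop on an object; "newtons" is the grip in N (left out, the last holds). Time passes only in rows, so rows that do not move let the fingers close. It gives the time, the measured TCP pose, the force and the opening at its end, in the units of the state.
- robot.observe(): the state, without advancing time (a new reading comes with each control period).
- robot.grab_frame(name): name is "scene" or "top"; returns a dict with "image" (384x512x3 uint8, red, green, blue), "intrinsics" (3x3 intrinsics, pixels), "rvec" (rotation vector, rad) and "tvec" (3), from world to camera coordinates, as OpenCV has them. Camera axes: x right, y down, z forward; pixel columns grow to the right and rows downward; lengths in m; the calibration is good to about 2 mm. A picture is of the moment at which its call begins. There is no depth.
- robot.job_done(): hands the job in, once; it reports no verdict.
Trained networks look in a picture, given as the dict that the camera call returned (one of the last four; its "shot" number tells which), for a name from the list of things; names that differ only in an ending like _2 or _b are one class to them, and where a whole thing is asked for, a point or a joint stands for the part that bears it (a point fixed in the world has none). Each returns a list of dicts, best first, with "p" (0 to 1); they miss things now and then, are a little off and sometimes report something else, mostly with a low value. They report only what shows in the picture. A call takes as long as a camera call. They do not tell look-alikes from the thing itself.
- robot.spot_in(picture, name): "extent" ([left, top, right, bottom] in pixels, round what is visible of it).
- robot.masks_of(picture, name): "region" (384x512 bool, what is visible of it) and "extent" ([left, top, right, bottom] in pixels, round what is visible of it).
The state is a dict: "time_s": time; "qpos": joint angles; "joint_velocities": joint speeds; "tau": joint torques, N m; "tool_pos": TCP position; "orientation": TCP orientation; "force": force on the tool from outside, world axes, zero at the start; "wrist_torque": the same for the moment, N m; "grip_width": finger opening in m.
Only numpy, scipy, OpenCV 4.12 (cv2) and the standard library are available. Lean on these libraries where they do the work, as an engineer would, in place of code of your own. Each camera call takes 0.05 s, during which the arm holds its last target.

## Working session

There is one attempt and no reset: what is moved stays moved. The work goes in short steps, Python scripts to look and compute and a tool call to move; the robot and the scene stay as the last step left them, time stands still between calls to the robot, and variables do not carry over. Pictures are saved under pics/ and viewed, and the job is handed in when it is done.

Besides the shell and the picture viewer there is one more tool, called after "Emit:" by a JSON object that holds its "api" and its "payload". apply_moves: Moves the arm, as the interface text tells. Its arguments: {"type":"object","properties":{"deltas":{"type":"array"},"newtons":{"type":"number"}},"required":["deltas"]}

```bash
ls; mkdir -p pics; python3 - <<'E'
from cell import robot
import cv2,pickle
s=robot.observe(); print(s)
for n in ("scene","top"):
    f=robot.grab_frame(n); cv2.imwrite(f"pics/{n}0.png",f["image"][:,:,::-1]); print(n,f["intrinsics"],f["rvec"],f["tvec"],f["shot"])
    pickle.dump(f,open(f"{n}0.pkl","wb"))
    for k in ["jar_center","nest","push_plate","knob_center","foot","tub","pot_b","press_axis"]:
        try:
            for d in robot.spot_in(f,k): print(n,k,[round(float(x)) for x in d["extent"]],round(d["p"],2))
        except Exception as e: print(k,e)
E
```

```text
pics
{'time_s': 0.0, 'qpos': array([ 1.30108271e+00,  2.64775981e-01,  1.60535222e+00,  1.16595090e-05,
        1.27367809e+00, -3.69025885e-02]), 'joint_velocities': array([ 1.26732198e-03, -8.18551483e-04,  3.10772003e-05, -1.17741594e-04,
       -1.00326269e-03, -2.67206427e-04]), 'tau': array([ 3.83487077e-04, -5.02103341e+01, -3.56873131e+01,  7.29835639e-02,
        2.93976918e-02, -2.04651874e-04]), 'tool_pos': array([0.15555073, 0.65613544, 0.24538435]), 'orientation': array([-0.36483797, -3.11998282,  0.00343334]), 'force': array([ 0.16668503, -0.0358455 , -0.43027591]), 'wrist_torque': array([ 0.00035122, -0.02497493, -0.00485985]), 'grip_width': 0.08820911268126976}
scene [[491.857214     0.         263.38027295]
 [  0.         491.857214   187.89738933]
 [  0.           0.           1.        ]] [ 1.1716645  -1.88230598  1.23316616] [0.26698451 0.27190545 1.01235451] 1
scene jar_center [308, 203, 329, 225] 0.97
scene jar_center [330, 216, 350, 246] 0.77
scene jar_center [280, 195, 298, 214] 0.16
scene nest [191, 213, 239, 240] 0.57
scene push_plate [185, 212, 239, 244] 0.83
scene knob_center [128, 178, 239, 271] 0.6
scene foot [163, 220, 183, 227] 0.62
scene tub [307, 177, 332, 207] 0.72
scene pot_b [279, 194, 299, 213] 0.87
scene press_axis [127, 178, 238, 267] 0.84
top [[483.08134704   0.         260.02670873]
 [  0.         483.08134704 192.71418355]
 [  0.           0.           1.        ]] [ 2.13904129 -2.10330228  0.19491146] [0.07971894 0.45342021 1.09259017] 2
top jar_center [321, 184, 350, 210] 0.82
top jar_center [324, 228, 349, 250] 0.63
top nest [187, 158, 237, 194] 0.63
top push_plate [183, 157, 236, 193] 0.94
top knob_center [107, 155, 236, 210] 0.69
top foot [306, 136, 329, 167] 0.57
top tub [346, 130, 384, 169] 0.97
top pot_b [305, 134, 333, 166] 0.61
top pot_b [324, 187, 348, 207] 0.23
top press_axis [106, 154, 235, 214] 0.79
top press_axis [328, 185, 347, 205] 0.34
```

```bash
python3 - <<'E'
import cv2
a=cv2.imread("pics/scene0.png")[165:285,115:365]; cv2.imwrite("pics/s0c.png",cv2.resize(a,None,fx=3.2,fy=3.2,interpolation=cv2.INTER_CUBIC))
a=cv2.imread("pics/top0.png")[120:265,95:395]; cv2.imwrite("pics/t0c.png",cv2.resize(a,None,fx=2.6,fy=2.6,interpolation=cv2.INTER_CUBIC))
E
```

```text
(no output)
```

View pics/scene0.png

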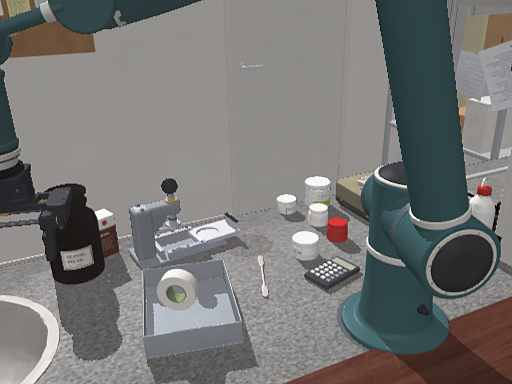

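View pics/top0.png

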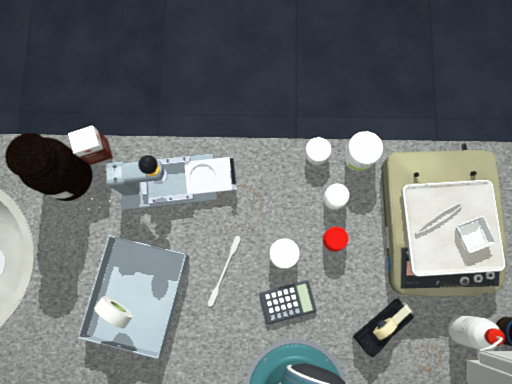

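View pics/s0c.png

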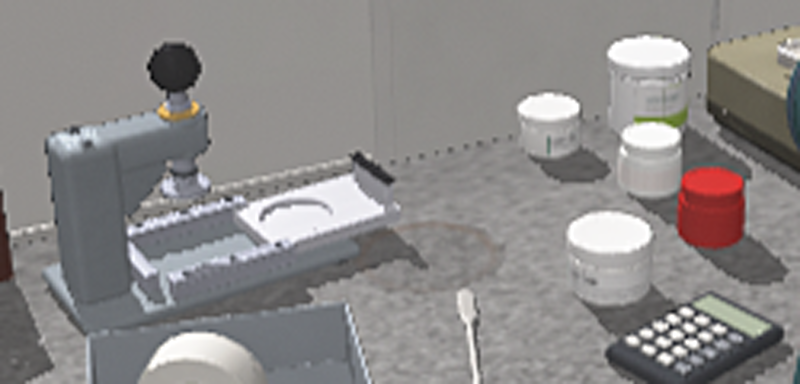

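View pics/t0c.png

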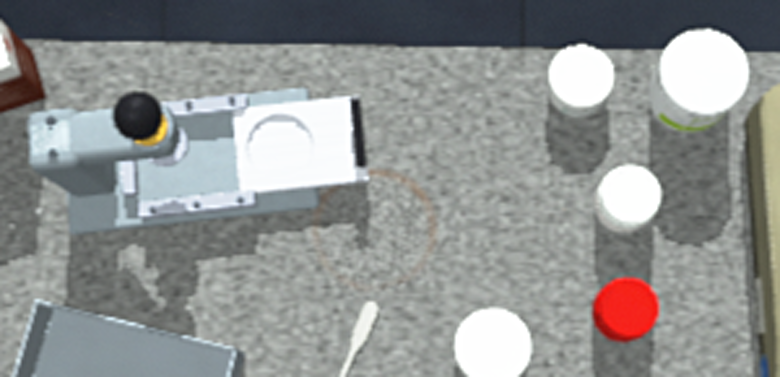

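Candidates for the jar: white jar at scene (318,215) / top (336,196), whose lid is narrower than its body; the white jar behind it at (287,204)/(318,150) is pot_b; the large jar is at (305,245)/(284,253); the red jar is at (337,231)/(336,239), excluded by the text. I choose the first and check it in a close crop.

```bash
cat > h.py <<'E'
import numpy as np,cv2,pickle
def cam(f):
    R=cv2.Rodrigues(np.asarray(f["rvec"],float))[0]; return np.asarray(f["intrinsics"],float),R,np.asarray(f["tvec"],float).ravel()
def proj(f,P):
    K,R,t=cam(f); return cv2.projectPoints(np.atleast_2d(np.asarray(P,float)),np.asarray(f["rvec"],float),t,K,None)[0].reshape(-1,2)
def ray(f,uv):
    K,R,t=cam(f); d=R.T@np.linalg.solve(K,[uv[0],uv[1],1]); return -R.T@t,d/np.linalg.norm(d)
def onz(f,uv,z):
    o,d=ray(f,uv); return o+d*(z-o[2])/d[2]
def tri(f,a,g,b):
    o1,d1=ray(f,a);o2,d2=ray(g,b)
    s=np.linalg.lstsq(np.c_[d1,-d2],o2-o1,rcond=None)[0]; p=o1+s[0]*d1;q=o2+s[1]*d2
    return (p+q)/2,np.linalg.norm(p-q)
def circ(x,y,z,r,n=60):
    a=np.linspace(0,2*np.pi,n,endpoint=False); return np.c_[x+r*np.cos(a),y+r*np.sin(a),0*a+z]
E
python3 - <<'E'
from h import *
from cell import robot
S=robot.grab_frame("scene");T=robot.grab_frame("top")
for n,f,b in (("scene",S,(300,190,355,255)),("top",T,(300,130,390,260))):
    x0,y0,x1,y1=b; a=f["image"][y0:y1,x0:x1,::-1]; k=min(780/(x1-x0),590/(y1-y0)); cv2.imwrite(f"pics/jar_{n}.png",cv2.resize(a,None,fx=k,fy=k,interpolation=cv2.INTER_NEAREST)); print(n,k)
for n,f,b in (("scene",S,(120,170,245,265)),("top",T,(100,145,245,215))):
    x0,y0,x1,y1=b; a=f["image"][y0:y1,x0:x1,::-1]; k=min(800/(x1-x0),600/(y1-y0)); cv2.imwrite(f"pics/press_{n}.png",cv2.resize(a,None,fx=k,fy=k,interpolation=cv2.INTER_CUBIC)); print(n,k)
m={}
for n,f in (("scene",S),("top",T)):
    pickle.dump(f,open(n+"0.pkl","wb"))
    for k in ["jar_center","nest","push_plate","foot","knob_center","pot_b","tub","lid"]:
        try:m[n,k]=robot.masks_of(f,k)
        except Exception as e: print(e);continue
        for d in m[n,k]: print(n,k,np.round(d["extent"]),round(d["p"],2),d["region"].sum(),np.round(np.argwhere(d["region"]).mean(0)[::-1],1))
pickle.dump(m,open("m0.pkl","wb"))
E
```

```text
scene 9.076923076923077
top 4.538461538461538
scene 6.315789473684211
top 5.517241379310345
scene jar_center [309. 203. 326. 226.] 0.86 390 [318.3 214.3]
scene jar_center [329. 217. 349. 245.] 0.69 461 [336.9 229.4]
scene nest [190. 212. 239. 242.] 0.62 926 [216.  229.3]
scene push_plate [184. 214. 242. 244.] 0.7 863 [216.1 229.7]
scene foot [162. 221. 180. 229.] 0.43 81 [172.6 223.9]
scene knob_center [127. 176. 240. 270.] 0.59 4861 [172.5 231.2]
scene knob_center [164. 221. 182. 226.] 0.39 96 [172.7 223.7]
scene pot_b [277. 194. 301. 214.] 0.58 374 [286.7 203. ]
scene tub [307. 176. 333. 209.] 0.61 725 [317.6 190.5]
scene lid [329. 219. 347. 227.] 0.73 180 [337.1 222.7]
scene lid [311. 203. 325. 211.] 0.65 174 [318.3 207.9]
top jar_center [320. 228. 348. 251.] 0.95 488 [335.9 238.5]
top jar_center [324. 186. 348. 207.] 0.8 478 [336.4 196.1]
top jar_center [346. 132. 383. 172.] 0.45 1145 [363.3 150.4]
top nest [186. 156. 238. 196.] 0.87 1670 [210.7 175.4]
top push_plate [184. 157. 234. 197.] 0.81 1628 [210.7 175.3]
top foot [155. 174. 168. 184.] 0.49 90 [161.5 179.5]
top knob_center [105. 156. 235. 207.] 0.76 5425 [171.  179.7]
top pot_b [303. 135. 333. 168.] 0.9 613 [318.1 150.6]
top tub [349. 130. 382. 174.] 0.78 1160 [363.3 150.9]
top tub [107. 152. 236. 212.] 0.62 5481 [171.  179.5]
top lid [327. 183. 349. 205.] 0.8 384 [337.5 194.4]
top lid [156. 176. 166. 182.] 0.63 40 [162.2 179.4]
top lid [325. 226. 346. 247.] 0.56 390 [337.1 237.2]
```

View pics/jar_scene.png

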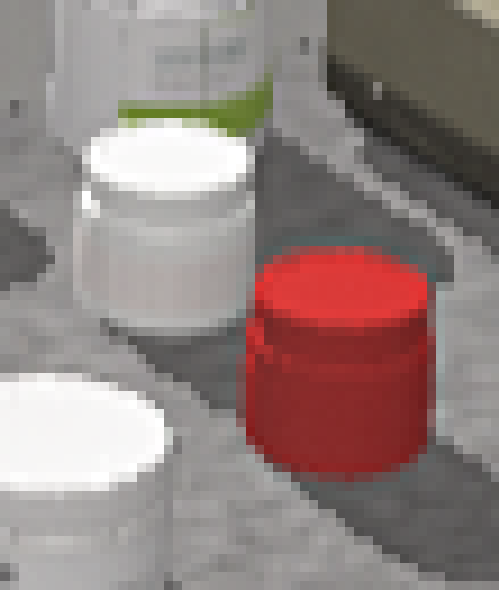

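View pics/press_scene.png

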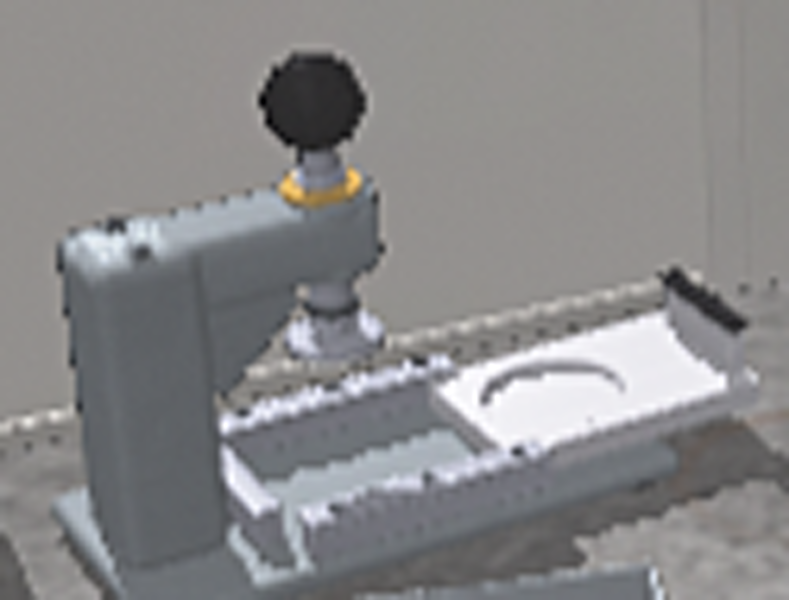

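View pics/press_top.png

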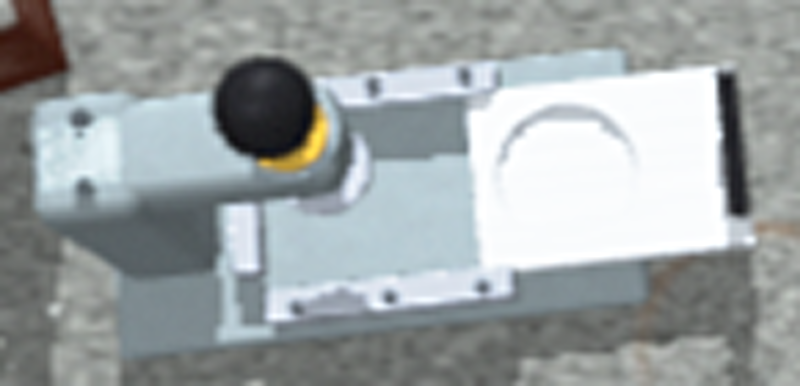

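The crops confirm the choice: the white jar at scene (318,215) has a lid narrower than its body. The press crops show the ball at scene ≈(169,186) and top ≈(148,164), and the drawn-out slide with its nest and black-topped push plate at the right end. Next I fit poses.

```bash
cat > fit.py <<'E'
from h import *
from scipy.optimize import least_squares
S=pickle.load(open("scene0.pkl","rb"));T=pickle.load(open("top0.pkl","rb"));m=pickle.load(open("m0.pkl","rb"))
us=lambda x,y:((x+.5)/6.3158-.5+120,(y+.5)/6.3158-.5+170)
ut=lambda x,y:((x+.5)/5.5172-.5+100,(y+.5)/5.5172-.5+145)
bs,bt=us(312,102),ut(266,106)
print("ball",tri(S,bs,T,bt))
# black plate top outer/inner edges centre line ends
print("plate far", tri(S,us(672,275),T,ut(728,74)),"near",tri(S,us(742,326),T,ut(741,214)))
print("slide inner far",tri(S,us(432,390),T,ut(470,108)))
print("foot c",tri(S,us(334,345),T,ut(338,180)))
# jar: lid-top by mask fit
def hull(f,x,y,z0,hb=.036,rb=.028,ht=.049,rl=.026):
    P=np.r_[circ(x,y,z0,rb),circ(x,y,z0+hb,rb),circ(x,y,z0+hb,rl),circ(x,y,z0+ht,rl)]
    return cv2.convexHull(proj(f,P).astype(np.float32)).reshape(-1,2)
def ext(h): return np.r_[h.min(0),h.max(0)]
E
python3 fit.py
python3 - <<'E'
from fit import *
# segment jar in images precisely: print intensity rows
for n,f,b in (("scene",S,(303,198,332,232)),("top",T,(318,178,356,214))):
    x0,y0,x1,y1=b; g=f["image"][y0:y1,x0:x1].mean(2).astype(int)
    print(n,x0,y0)
    for i,r in enumerate(g): print(y0+i,' '.join('%3d'%v for v in r))
E
```

```text
ball (array([0.48284088, 0.32075748, 0.1817158 ]), np.float64(0.0009690551679610625))
plate far (array([0.53341909, 0.15564993, 0.04762881]), np.float64(0.001492135137476727)) near (array([0.47177045, 0.14820531, 0.04854482]), np.float64(0.0017840698203095975))
slide inner far (array([0.52301291, 0.27066819, 0.02295588]), np.float64(0.00013611331855290868))
foot c (array([0.47961412, 0.31850716, 0.07510133]), np.float64(0.006186673523268936))
ball (array([0.48284088, 0.32075748, 0.1817158 ]), np.float64(0.0009690551679610625))
plate far (array([0.53341909, 0.15564993, 0.04762881]), np.float64(0.001492135137476727)) near (array([0.47177045, 0.14820531, 0.04854482]), np.float64(0.0017840698203095975))
slide inner far (array([0.52301291, 0.27066819, 0.02295588]), np.float64(0.00013611331855290868))
foot c (array([0.47961412, 0.31850716, 0.07510133]), np.float64(0.006186673523268936))
scene 303 198
198 140 141 162 161 158 164 165 168 169 170 168 172 173 169 160 164 159 162 159 145 151 147 152 155 153 137 110 131 134
199 141 142 177 160 158 162 165 167 168 170 171 173 175 169 157 160 154 
[... 8815 characters left out ...]
 133 112  99 103 106 102  98 101 107 137 160 140 113 109 113 123 120 107 106
210 181 170 158 163 173 153 114 106  99  98 102 113 116 109 108 112 112 113 115 112 100  88  91 100 102 100 102 104 135 160 154 142 121 101 105 108 108 110
211 179 173 163 166 170 145 108 109 107  98  99 109 114 107 103  99  98  98 101 103 102  99 101 103 104 102  97  99 141 169 162 150 121  92  94 100 106 112
212 175 172 162 163 166 140 104 106 107  96  93  99 106 112 111 106  99  96  94  95  99 103 108 110 104 100  96 100 143 174 169 158 141 135 128 113 110 108
213 167 164 155 157 159 138 106 106 105  97  93 100 107 114 120 119 117 109 104  97  93  92 102 111 106 100 102 110 141 165 168 164 153 156 167 168 154 125
```

```bash
cat > jar.py <<'E'
from fit import *
def edge_pts(f,c,lo,hi,thr,n=72,rmax=20):
    g=f["image"].mean(2).astype(np.float32); out=[]
    for a in np.linspace(0,2*np.pi,n,endpoint=False):
        rr=np.arange(3,rmax,.1); x=c[0]+rr*np.cos(a); y=c[1]+rr*np.sin(a)
        v=cv2.remap(g,x.astype(np.float32)[None],y.astype(np.float32)[None],cv2.INTER_LINEAR)[0]
        i=np.argmax(v<thr); out.append((x[i],y[i]))
    return np.array(out)
if __name__=="__main__":
    es=edge_pts(S,(318,207),0,0,215); et=edge_pts(T,(337,194),0,0,225)
    for n,e in(("s",es),("t",et)): print(n,cv2.fitEllipse(e.astype(np.float32)))
    def res(p):
        r=[]
        for f,e in((S,es),(T,et)):
            c=proj(f,circ(p[0],p[1],p[2],p[3],180)); d=np.linalg.norm(e[:,None]-c[None],axis=2); r+=list(d.min(1))
        return r
    s=least_squares(res,[.45,-.1,.05,.026],loss="soft_l1",f_scale=.5); print(s.x,s.cost)
    s2=least_squares(lambda p:res([*p,.026]),s.x[:3],loss="soft_l1",f_scale=.5); print(s2.x,s2.cost)
    x,y,z=s2.x
    for n,f in(("s",S),("t",T)): print(n,ext(hull(f,x,y,z-.049)))
E
python3 jar.py | tail -6
cat > press.py <<'E'
from fit import *
# ball by dark blob
def blob(f,c,r=9,thr=60):
    g=f["image"].max(2); x0,y0=int(c[0])-r,int(c[1])-r; w=np.clip((thr+30-g[y0:y0+2*r+1,x0:x0+2*r+1].astype(float))/60,0,1)
    ys,xs=np.mgrid[y0:y0+2*r+1,x0:x0+2*r+1]; return (w*xs).sum()/w.sum(),(w*ys).sum()/w.sum(),w.sum()
if __name__=="__main__":
    a=blob(S,bs,8);b=blob(T,bt,9); print(a,b,tri(S,a[:2],T,b[:2]))
    for n,f,b in (("scene",S,(188,200,245,240)),("top",T,(180,152,242,200))):
        x0,y0,x1,y1=b; k=12
        im=cv2.resize(f["image"][y0:y1,x0:x1,::-1],None,fx=k,fy=k,interpolation=cv2.INTER_CUBIC); cv2.imwrite(f"pics/sl_{n}.png",im)
E
python3 press.py|tail -1
```

```text
s ((317.90509033203125, 206.94691467285156), (7.783939361572266, 17.747968673706055), 91.27166748046875)
t ((336.9628601074219, 194.17535400390625), (21.974815368652344, 23.537839889526367), 114.29071807861328)
[ 0.45061818 -0.09278103  0.04792343  0.02654697] 4.9580331099650605
[ 0.45044129 -0.09293593  0.04794658] 6.6676692816817456
s [307.2978  203.03238 327.22165 226.66309]
t [322.5464  183.32672 348.2843  209.26526]
(np.float64(168.93158017221316), np.float64(186.04177333023037), np.float64(143.23333333333335)) (np.float64(147.7676899275303), np.float64(164.71679830632687), np.float64(204.68333333333337)) (array([0.4810666 , 0.32107023, 0.18151913]), np.float64(0.00032938416814874363))
```

View pics/sl_scene.png

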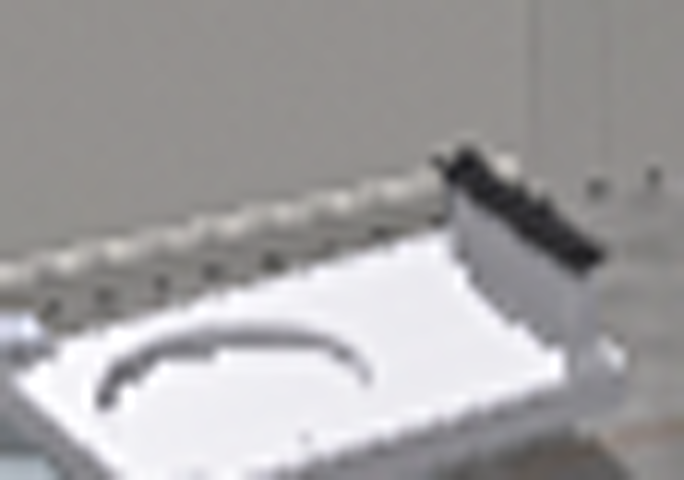

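View pics/sl_top.png

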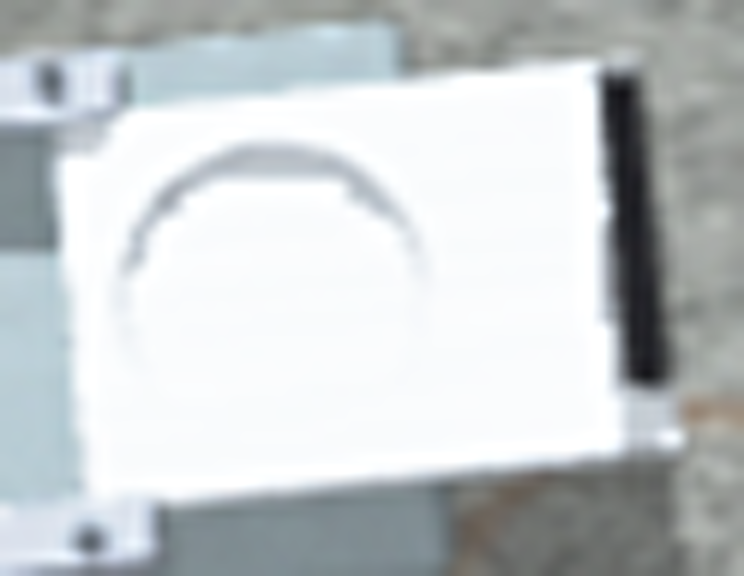

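```bash
cat > pf.py <<'E'
from press import *
k=12
cs=lambda x,y:np.array(((x+.5)/k-.5+188,(y+.5)/k-.5+200)); ct=lambda x,y:np.array(((x+.5)/k-.5+180,(y+.5)/k-.5+152))
# local coords (nest frame: x home, y left, z from floor); far side (larger world x) is which y? home ~ +y world => local y=-x world: far = -30
obs=[]
for f,c,L in((S,cs,[(-.078,-.03,465,150),(-.070,-.03,447,170),(-.078,.03,603,250),(-.070,.03,580,272)]),
             (T,ct,[(-.078,-.03,637,72),(-.070,-.03,602,75),(-.078,.03,668,382),(-.070,.03,630,388)])):
    for a,b,u,v in L: obs.append((f,a,b,c(u,v)))
rim=[(S,cs,[(97,397),(120,362),(160,335),(235,322),(310,335),(350,352),(374,375)]),(T,ct,[(120,290),(135,230),(180,177),(225,152),(272,143),(325,153),(370,180),(410,225),(427,290)])]
A=blob(S,bs,8)[:2];B=blob(T,bt,9)[:2]
def res(p):
    ax,ay,yaw,q,zf,zb,rr=p; u=np.array([np.cos(yaw),np.sin(yaw)]);v=np.array([-u[1],u[0]])
    n=np.array([ax,ay])-u*(.095-q); r=[]
    for f,a,b,o in obs: r+=list(proj(f,np.r_[n+a*u+b*v,zf+.030])[0]-o)
    for f,c,L in rim:
        P=proj(f,circ(*n,zf+.005,rr,240))
        for l in L: r.append(np.linalg.norm(P-c(*l),axis=1).min())
    r+=list(2*(proj(f_,[ax,ay,zb])[0]-np.array(o))[i] for f_,o in((S,A),(T,B)) for i in(0,1))
    return r
s=least_squares(res,[.48,.32,1.6,.004,.02,.182,.031],loss="soft_l1",f_scale=.7)
if __name__=="__main__":
    print("ax ay yaw q zf zb rr",np.round(s.x,4),s.cost); print(np.round(s.fun,1))
    ax,ay,yaw,q,zf,zb,rr=s.x;u=np.array([np.cos(yaw),np.sin(yaw)])
    n=np.array([ax,ay])-u*(.095-q);print("nest",n,"plate",n-.078*u,zf+.015,"deg",np.degrees(yaw))
    o=[S["image"].copy(),T["image"].copy()]
E
python3 pf.py
```

```text
ball (array([0.48284088, 0.32075748, 0.1817158 ]), np.float64(0.0009690551679610625))
plate far (array([0.53341909, 0.15564993, 0.04762881]), np.float64(0.001492135137476727)) near (array([0.47177045, 0.14820531, 0.04854482]), np.float64(0.0017840698203095975))
slide inner far (array([0.52301291, 0.27066819, 0.02295588]), np.float64(0.00013611331855290868))
foot c (array([0.47961412, 0.31850716, 0.07510133]), np.float64(0.006186673523268936))
ax ay yaw q zf zb rr [ 4.8120e-01  3.2110e-01  1.6969e+00 -2.0000e-04  1.9200e-02  1.8140e-01
  3.1300e-02] 2.55755935661931
[ 0.4  0.4 -0.7 -0.5 -0.4  0.1 -1.  -0.9  0.2  0.7 -0.2  0.8  0.2 -0.5
 -0.  -0.6  0.3  0.1  0.4  0.4  0.3  0.3  0.1  0.2  0.2  0.2  0.3  0.3
  0.1  0.3  0.2  0.3 -0.2 -0.   0.1 -0. ]
nest [0.49317385 0.22665539] plate [0.50298089 0.14927437] 0.034198494391093445 deg 97.22299119550978
```

Emit:
{"api": "apply_moves", "payload": {"deltas": [{"rot": [0, 0, 0], "slide": [32, -44, 6], "gripper": 1}, {"rot": [0, 0, 0], "slide": [32, -44, 6], "gripper": 1}, {"rot": [0, 0, 0], "slide": [32, -44, 6], "gripper": 1}, {"rot": [0, 0, 0], "slide": [32, -44, 6], "gripper": 1}, {"rot": [0, 0, 0], "slide": [32, -44, 6], "gripper": 1}, {"rot": [0, 0, 0], "slide": [32, -44, 6], "gripper": 1}, {"rot": [0, 0, 0], "slide": [32, -44, 6], "gripper": 1}, {"rot": [0, 0, 0], "slide": [8, -49, 0], "gripper": 1}, {"rot": [0, 0, 0], "slide": [8, -49, 0], "gripper": 1}, {"rot": [0, 0, 0], "slide": [8, -49, 0], "gripper": 1}, {"rot": [0, 0, 0], "slide": [8, -49, 0], "gripper": 1}, {"rot": [0, 0, 0], "slide": [8, -49, 0], "gripper": 1}, {"rot": [0, 0, 0], "slide": [8, -49, -10], "gripper": 1}, {"rot": [0, 0, 0], "slide": [8, -49, -30], "gripper": 1}, {"rot": [0, 0, 0], "slide": [8, -49, -50], "gripper": 1}, {"rot": [0, 0, 0], "slide": [7, -49, -50], "gripper": 1}, {"rot": [0, 0, 0], "slide": [0, 0, 0], "gripper": 1}, {"rot": [0, 0, 0], "slide": [0, 0, 0], "gripper": 1}]}}

```text
time_s: 4.05
tool_pos: [0.4493, -0.0811, 0.1604]
orientation: [0.366, 3.12, 0.001]
force: [0.9, -1.0, -0.4]
grip_width: 0.0884
```

Emit:
{"api": "apply_moves", "payload": {"deltas": [{"rot": [0, 0, 0], "slide": [1, -12, -40], "gripper": 1}, {"rot": [0, 0, 0], "slide": [0, 0, -45], "gripper": 1}, {"rot": [0, 0, 0], "slide": [0, 0, 0], "gripper": 1}, {"rot": [0, 0, 0], "slide": [0, 0, 0], "gripper": 1}]}}

```text
time_s: 4.55
tool_pos: [0.4518, -0.0928, 0.0772]
orientation: [0.362, 3.117, -0.001]
force: [0.2, -0.7, -0.1]
grip_width: 0.0881
```

```bash
python3 - <<'E'
from h import *
from cell import robot
s=robot.observe();print(s["tool_pos"],s["force"])
S=robot.grab_frame("scene");T=robot.grab_frame("top")
p=s["tool_pos"]
a=S["image"][150:270,260:380,::-1].copy();b=T["image"][120:260,270:410,::-1].copy()
a=cv2.resize(a,(480,480),interpolation=cv2.INTER_CUBIC)
b=cv2.resize(b,(480,480),interpolation=cv2.INTER_CUBIC)
cv2.imwrite("pics/g1.png",cv2.resize(np.hstack([a,b]),(800,400)))
E
```

```text
[ 0.45182239 -0.09279933  0.07718412] [ 0.22563475 -0.7220978  -0.09601889]
```

View pics/g1.png

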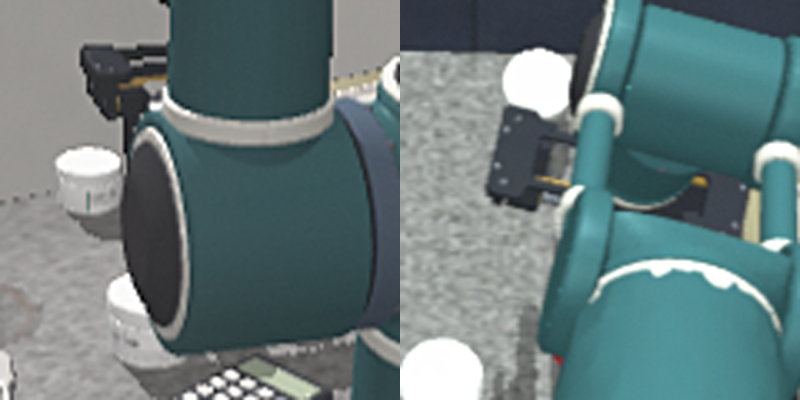

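The arm covers the jar in both views; the gripper's left end passes beside pot_b at right-half (535,80). Its body stays above 65 mm, so there is clearance over pot_b. I go down in steps, watching the force.

Emit:
{"api": "apply_moves", "payload": {"deltas": [{"rot": [0, 0, 0], "slide": [-1, 0, -20], "gripper": 1}, {"rot": [0, 0, 0], "slide": [0, 0, -20], "gripper": 1}, {"rot": [0, 0, 0], "slide": [0, 0, -20], "gripper": 1}, {"rot": [0, 0, 0], "slide": [0, 0, 0], "gripper": 1}, {"rot": [0, 0, 0], "slide": [0, 0, 0], "gripper": 1}]}}

```text
time_s: 5.28
tool_pos: [0.4505, -0.0935, 0.0165]
orientation: [0.364, 3.118, -0.001]
force: [0.8, 0.4, 0.2]
grip_width: 0.0884
```

Emit:
{"api": "apply_moves", "payload": {"deltas": [{"rot": [0, 0, 0], "slide": [0, 0, 0], "gripper": 0}, {"rot": [0, 0, 0], "slide": [0, 0, 0], "gripper": 0}, {"rot": [0, 0, 0], "slide": [0, 0, 0], "gripper": 0}, {"rot": [0, 0, 0], "slide": [0, 0, 0], "gripper": 0}, {"rot": [0, 0, 0], "slide": [0, 0, 0], "gripper": 0}], "newtons": 20}}

```text
time_s: 5.9
tool_pos: [0.4492, -0.0932, 0.0151]
orientation: [0.365, 3.12, 0.0]
force: [-1.5, 0.5, 3.1]
grip_width: 0.0553
```

Emit:
{"api": "apply_moves", "payload": {"deltas": [{"rot": [0, 0, 0], "slide": [0, 0, 25], "gripper": 0}, {"rot": [0, 0, 0], "slide": [0, 0, 50], "gripper": 0}, {"rot": [0, 0, 0], "slide": [0, 15, 40], "gripper": 0}, {"rot": [0, 0, -5], "slide": [4, 40, 10], "gripper": 0}, {"rot": [0, 0, -10], "slide": [5, 40, 0], "gripper": 0}, {"rot": [0, 0, -10], "slide": [5, 40, 0], "gripper": 0}, {"rot": [0, 0, -10], "slide": [5, 40, 0], "gripper": 0}, {"rot": [0, 0, -10], "slide": [5, 40, 0], "gripper": 0}, {"rot": [0, 0, -10], "slide": [5, 35, 0], "gripper": 0}, {"rot": [0, 0, -10], "slide": [5, 25, 0], "gripper": 0}, {"rot": [0, 0, -4.5], "slide": [5, 20, 0], "gripper": 0}, {"rot": [0, 0, 0], "slide": [5, 25, -20], "gripper": 0}, {"rot": [0, 0, 0], "slide": [0, 0, -20], "gripper": 0}, {"rot": [0, 0, 0], "slide": [0, 0, 0], "gripper": 0}, {"rot": [0, 0, 0], "slide": [0, 0, 0], "gripper": 0}]}}

```text
time_s: 7.78
tool_pos: [0.493, 0.2266, 0.1]
orientation: [-2.079, -2.355, 0.001]
force: [0.6, 0.4, -1.8]
grip_width: 0.0552
```

```bash
cat > look.py <<'E'
from h import *
from cell import robot
import sys
s=robot.observe();R=cv2.Rodrigues(s["orientation"])[0]
print(s["time_s"],s["tool_pos"].round(4),"F",s["force"].round(1),"M",s["wrist_torque"].round(3),"w",round(s["grip_width"],4),"yang",np.degrees(np.arctan2(R[1,1],R[0,1])).round(1),"zdir",R[:,2].round(4),"q6",s["qpos"][5].round(2))
if len(sys.argv)>1:
    S=robot.grab_frame("scene");T=robot.grab_frame("top"); n=sys.argv[1]
    pickle.dump((S,T),open(n+".pkl","wb"))
    a=cv2.resize(S["image"][165:265,120:270,::-1],(600,400),interpolation=cv2.INTER_CUBIC)
    b=cv2.resize(T["image"][130:230,100:250,::-1],(600,400),interpolation=cv2.INTER_CUBIC)
    cv2.imwrite(f"pics/{n}.png",cv2.resize(np.vstack([a,b]),(450,600)))
E
python3 look.py a1
```

```text
7.775 [0.493  0.2266 0.1   ] F [ 0.6  0.4 -1.8] M [-0.042  0.035  0.014] w 0.0552 yang 7.1 zdir [-4.e-04 -2.e-04 -1.e+00] q6 0.26
```

View pics/a1.png

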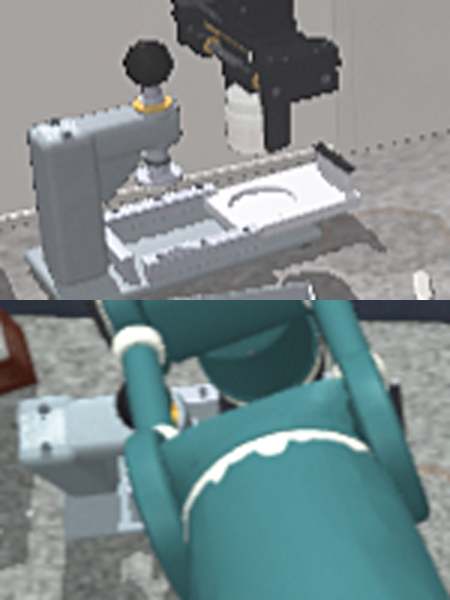

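```bash
python3 - <<'E'
from h import *
S,T=pickle.load(open("a1.pkl","rb"))
x0,y0,x1,y1=185,180,225,225
im=cv2.resize(S["image"][y0:y1,x0:x1,::-1],None,fx=13,fy=13,interpolation=cv2.INTER_CUBIC)
for dy,c in((0,(0,255,0)),(.004,(0,0,255))):
  for z,r in((.085,.028),(.121,.028),(.133,.026)):
    P=(proj(S,circ(.493,.2266+dy,z,r))-[x0,y0]+.5)*13-.5
    cv2.polylines(im,[P.astype(int).reshape(-1,1,2)],True,c,1)
cv2.imwrite("pics/a1c.png",im)
E
```

```text
(no output)
```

View pics/a1c.png

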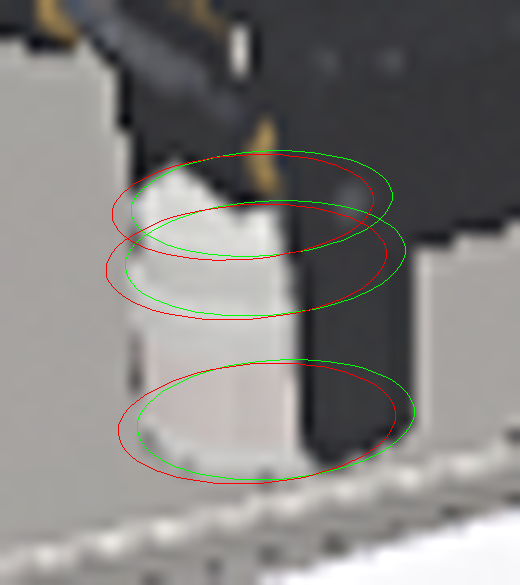

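The jar's outline matches the green overlay (0 offset) to about 0.5 px. I lower it.

Emit:
{"api": "apply_moves", "payload": {"deltas": [{"rot": [0, 0, 0], "slide": [0, 0, -25], "gripper": 0}, {"rot": [0, 0, 0], "slide": [0, 0, -20], "gripper": 0}, {"rot": [0, 0, 0], "slide": [0, 0, -10], "gripper": 0}, {"rot": [0, 0, 0], "slide": [0, 0, -4], "gripper": 0}, {"rot": [0, 0, 0], "slide": [0, 0, -2], "gripper": 0}, {"rot": [0, 0, 0], "slide": [0, 0, 0], "gripper": 0}, {"rot": [0, 0, 0], "slide": [0, 0, 0], "gripper": 0}]}}

```text
time_s: 8.75
tool_pos: [0.4935, 0.227, 0.0395]
orientation: [2.078, 2.355, 0.002]
force: [-0.4, 0.6, -1.9]
grip_width: 0.0554
```

```bash
python3 look.py a2
```

```text
8.75 [0.4935 0.227  0.0395] F [-0.4  0.6 -1.9] M [-0.071  0.082 -0.003] w 0.0554 yang 7.2 zdir [ 1.e-03  4.e-04 -1.e+00] q6 0.26
```

View pics/a2.png

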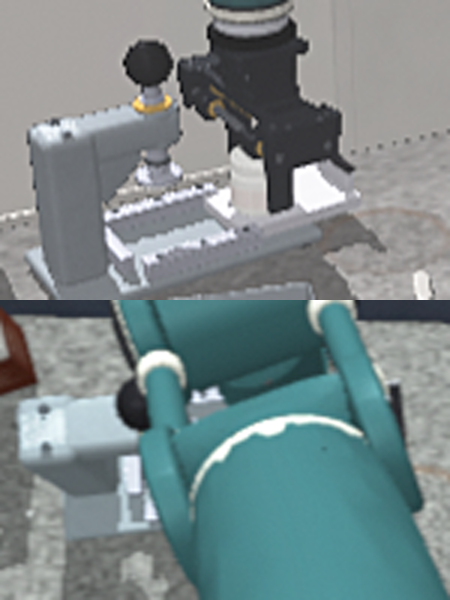

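Emit:
{"api": "apply_moves", "payload": {"deltas": [{"rot": [0, 0, 0], "slide": [-0.3, 0, -2], "gripper": 0}, {"rot": [0, 0, 0], "slide": [0, 0, -2], "gripper": 0}, {"rot": [0, 0, 0], "slide": [0, 0, 0], "gripper": 0}, {"rot": [0, 0, 0], "slide": [0, 0, 0], "gripper": 0}]}}

```text
time_s: 9.35
tool_pos: [0.493, 0.2269, 0.0367]
orientation: [-2.078, -2.356, -0.0]
force: [-3.6, -2.6, 11.5]
grip_width: 0.0553
```

```bash
python3 look.py
```

```text
9.35 [0.493  0.2269 0.0367] F [-3.6 -2.6 11.5] M [-0.382  0.84  -0.041] w 0.0553 yang 7.2 zdir [-0.  0. -1.] q6 0.26
```

Emit:
{"api": "apply_moves", "payload": {"deltas": [{"rot": [0, 0, 0], "slide": [-0.8, -0.6, 0], "gripper": 0}, {"rot": [0, 0, 0], "slide": [0, 0, 0], "gripper": 0}, {"rot": [0, 0, 0], "slide": [0, 0, 0], "gripper": 0}]}}

```text
time_s: 9.72
tool_pos: [0.493, 0.2269, 0.0367]
orientation: [2.078, 2.355, 0.003]
force: [-2.9, 1.1, 8.1]
grip_width: 0.0553
```

```bash
python3 look.py
```

```text
9.725 [0.493  0.2269 0.0367] F [-2.9  1.1  8.1] M [-0.04   0.626 -0.057] w 0.0553 yang 7.2 zdir [ 0.0018  0.0012 -1.    ] q6 0.26
```

Emit:
{"api": "apply_moves", "payload": {"deltas": [{"rot": [0, 0, 0], "slide": [-1, 0.3, 0], "gripper": 0}, {"rot": [0, 0, 0], "slide": [0, 0, -1], "gripper": 0}, {"rot": [0, 0, 0], "slide": [0, 0, 0], "gripper": 0}]}}

```text
time_s: 10.1
tool_pos: [0.4929, 0.227, 0.0366]
orientation: [2.077, 2.355, 0.004]
force: [-1.3, -2.5, 14.0]
grip_width: 0.0551
```

```bash
python3 look.py a3; python3 - <<'E'
from h import *
S,T=pickle.load(open("a3.pkl","rb"))
x0,y0,x1,y1=185,190,240,240
im=cv2.resize(S["image"][y0:y1,x0:x1,::-1],None,fx=12,fy=12,interpolation=cv2.INTER_CUBIC)
for z,r,c in((.0192,.028,(0,255,0)),(.0217,.028,(0,0,255)),(.024,.031,(255,0,0))):
    P=(proj(S,circ(.493,.2269,z,r))-[x0,y0]+.5)*12-.5
    cv2.polylines(im,[P.astype(int).reshape(-1,1,2)],True,c,1)
cv2.imwrite("pics/a3c.png",im)
E
```

```text
10.1 [0.4929 0.227  0.0366] F [-1.3 -2.5 14. ] M [-0.476  0.642  0.002] w 0.0551 yang 7.2 zdir [ 3.3e-03  8.0e-04 -1.0e+00] q6 0.26
```

View pics/a3c.png

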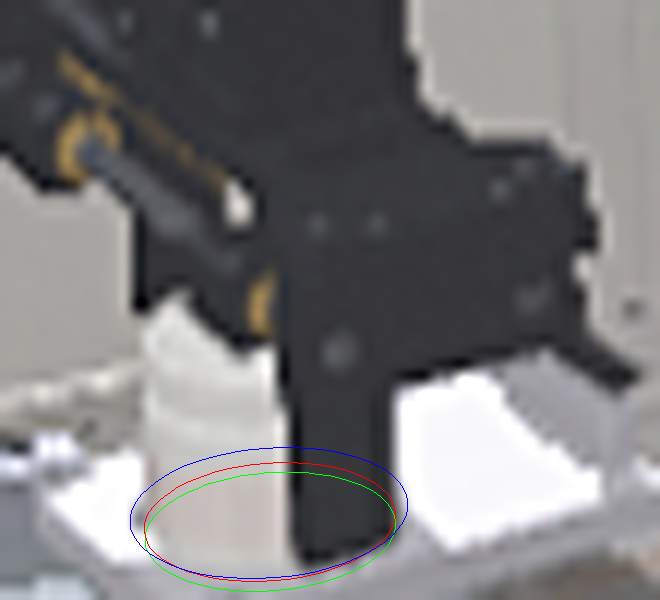

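Emit:
{"api": "apply_moves", "payload": {"deltas": [{"rot": [0, 0, 0], "slide": [1, 0, 1.2], "gripper": 0}, {"rot": [0, 0, 0], "slide": [0, 0, 0], "gripper": 0.7}, {"rot": [0, 0, 0], "slide": [0, 0, 0], "gripper": 0.9}, {"rot": [0, 0, 0], "slide": [0, 0, 0], "gripper": 0.9}, {"rot": [0, 0, 0], "slide": [0, 0, 0], "gripper": 0.9}]}}

```text
time_s: 10.82
tool_pos: [0.4918, 0.2265, 0.0349]
orientation: [-2.078, -2.356, 0.0]
force: [-0.0, -0.1, 0.7]
grip_width: 0.0791
```

```bash
python3 look.py a4
```

```text
10.825 [0.4918 0.2265 0.0349] F [-0.  -0.1  0.7] M [-0.075  0.114 -0.026] w 0.0791 yang 7.2 zdir [-2.e-04 -1.e-04 -1.e+00] q6 0.26
```

View pics/a4.png

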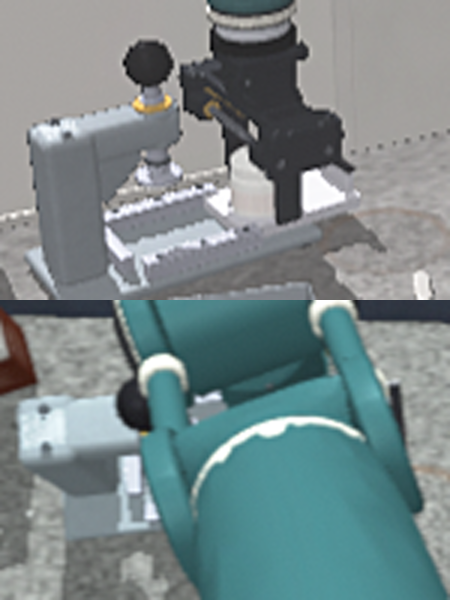

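Emit:
{"api": "apply_moves", "payload": {"deltas": [{"rot": [0, 0, 0], "slide": [0, 0, 20], "gripper": 0.9}, {"rot": [0, 0, 0], "slide": [0, 0, 40], "gripper": 0.9}, {"rot": [0, 0, 0], "slide": [4, -27, 5], "gripper": 0.9}, {"rot": [0, 0, 0], "slide": [5, -40, 0], "gripper": 0.3}, {"rot": [0, 0, 0], "slide": [5, -40, 0], "gripper": 0.3}, {"rot": [0, 0, 0], "slide": [0, 0, 0], "gripper": 0.3}, {"rot": [0, 0, 0], "slide": [0, 0, 0], "gripper": 0.3}]}}

```text
time_s: 11.8
tool_pos: [0.506, 0.1197, 0.1]
orientation: [-2.079, -2.355, -0.001]
force: [0.3, -0.6, 0.9]
grip_width: 0.0414
```

```bash
python3 look.py a5
```

```text
11.8 [0.506  0.1197 0.1   ] F [ 0.3 -0.6  0.9] M [-0.067  0.133  0.073] w 0.0414 yang 7.1 zdir [ 1.e-04  4.e-04 -1.e+00] q6 0.06
```

View pics/a5.png

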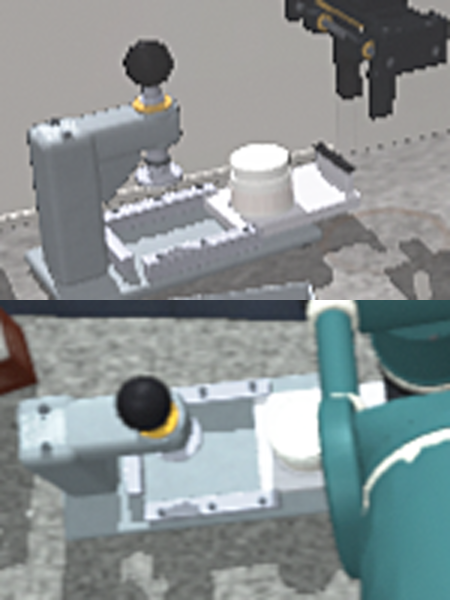

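```bash
python3 - <<'E'
from h import *
S,T=pickle.load(open("a5.pkl","rb"))
x0,y0,x1,y1=185,205,245,245
im=cv2.resize(S["image"][y0:y1,x0:x1,::-1],None,fx=13,fy=13,interpolation=cv2.INTER_CUBIC)
for zb,c in((.0195,(0,255,0)),(.0245,(0,0,255))):
  for z,r in ((zb,.028),(zb+.036,.028),(zb+.048,.026)):
    P=(proj(S,circ(.4932,.2267,z,r))-[x0,y0]+.5)*13-.5
    cv2.polylines(im,[P.astype(int).reshape(-1,1,2)],True,c,1)
cv2.imwrite("pics/a5c.png",im)
E
```

```text
(no output)
```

View pics/a5c.png

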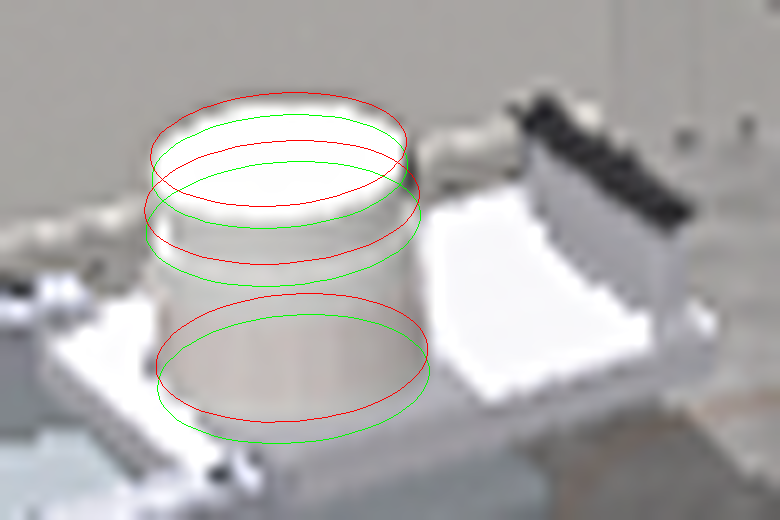

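The jar stands upright and centred. Its lid top lies between the two overlays, implying a base height of about 0.021, which agrees with where contact was felt. Next I go down behind the plate and push.

Emit:
{"api": "apply_moves", "payload": {"deltas": [{"rot": [0, 0, 0], "slide": [0, 0, -31], "gripper": 0.3}, {"rot": [0, 0, 0], "slide": [0, 0, -31], "gripper": 0.3}, {"rot": [0, 0, 0], "slide": [-1, 8, 0], "gripper": 0.3}, {"rot": [0, 0, 0], "slide": [-1, 8, 0], "gripper": 0.3}, {"rot": [0, 0, 0], "slide": [0, 4, 0], "gripper": 0.3}, {"rot": [0, 0, 0], "slide": [0, 0, 0], "gripper": 0.3}]}}

```text
time_s: 12.65
tool_pos: [0.5048, 0.1403, 0.0393]
orientation: [2.077, 2.356, 0.003]
force: [0.7, -0.0, 0.9]
grip_width: 0.0264
```

```bash
python3 look.py a6
```

```text
12.65 [0.5048 0.1403 0.0393] F [ 0.7 -0.   0.9] M [-0.033  0.011  0.045] w 0.0264 yang 7.2 zdir [ 2.2e-03  7.0e-04 -1.0e+00] q6 0.1
```

View pics/a6.png

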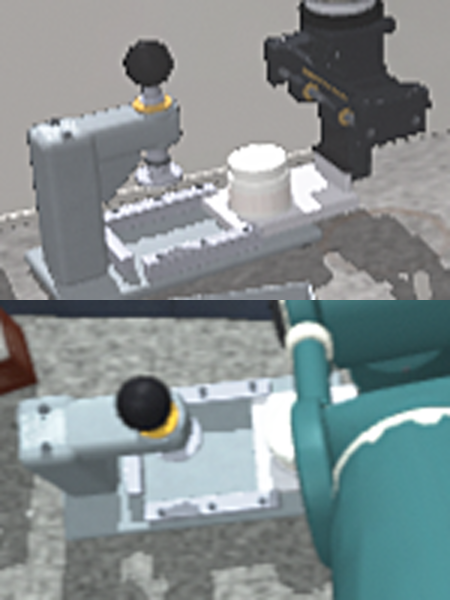

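Emit:
{"api": "apply_moves", "payload": {"deltas": [{"rot": [0, 0, 0], "slide": [-0.4, 3, 0], "gripper": 0.3}, {"rot": [0, 0, 0], "slide": [-0.7, 5, 0], "gripper": 0.3}, {"rot": [0, 0, 0], "slide": [-1, 8, 0], "gripper": 0.3}, {"rot": [0, 0, 0], "slide": [-1, 8, 0], "gripper": 0.3}, {"rot": [0, 0, 0], "slide": [-1, 8, 0], "gripper": 0.3}, {"rot": [0, 0, 0], "slide": [-1, 8, 0], "gripper": 0.3}, {"rot": [0, 0, 0], "slide": [-1, 8, 0], "gripper": 0.3}, {"rot": [0, 0, 0], "slide": [-1, 8, 0], "gripper": 0.3}, {"rot": [0, 0, 0], "slide": [-1, 8, 0], "gripper": 0.3}, {"rot": [0, 0, 0], "slide": [-1, 8, 0], "gripper": 0.3}, {"rot": [0, 0, 0], "slide": [-0.7, 6, 0], "gripper": 0.3}, {"rot": [0, 0, 0], "slide": [-0.5, 4, 0], "gripper": 0.3}, {"rot": [0, 0, 0], "slide": [0, 0, 0], "gripper": 0.3}]}}

```text
time_s: 14.38
tool_pos: [0.4929, 0.222, 0.0378]
orientation: [-2.078, -2.355, 0.001]
force: [0.5, 0.3, 0.8]
grip_width: 0.0266
```

```bash
python3 look.py a7
```

```text
14.375 [0.4929 0.222  0.0378] F [0.5 0.3 0.8] M [-0.08   0.023 -0.069] w 0.0266 yang 7.2 zdir [-1.3e-03  4.0e-04 -1.0e+00] q6 0.25
```

View pics/a7.png

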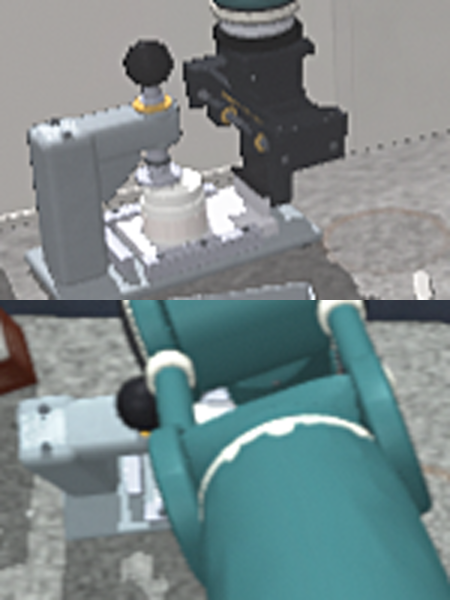

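Emit:
{"api": "apply_moves", "payload": {"deltas": [{"rot": [0, 0, 0], "slide": [-0.4, 3, 0], "gripper": 0.3}, {"rot": [0, 0, 0], "slide": [-0.4, 3, 0], "gripper": 0.3}, {"rot": [0, 0, 0], "slide": [-0.2, 2, 0], "gripper": 0.3}, {"rot": [0, 0, 0], "slide": [0, 0, 0], "gripper": 0.3}]}}

```text
time_s: 14.98
tool_pos: [0.4922, 0.2295, 0.0379]
orientation: [-2.078, -2.356, 0.001]
force: [-0.1, -2.8, -1.2]
grip_width: 0.0267
```

```bash
python3 look.py
```

```text
14.975 [0.4922 0.2295 0.0379] F [-0.1 -2.8 -1.2] M [-0.362  0.094  0.03 ] w 0.0267 yang 7.2 zdir [-9.e-04 -2.e-04 -1.e+00] q6 0.27
```

Emit:
{"api": "apply_moves", "payload": {"deltas": [{"rot": [0, 0, 0], "slide": [-0.3, 2, 0], "gripper": 0.3}, {"rot": [0, 0, 0], "slide": [-0.2, 2, 0], "gripper": 0.3}, {"rot": [0, 0, 0], "slide": [0, 0, 0], "gripper": 0.3}]}}

```text
time_s: 15.35
tool_pos: [0.4918, 0.2329, 0.0379]
orientation: [2.078, 2.356, -0.002]
force: [-1.6, -4.2, -0.8]
grip_width: 0.0263
```

```bash
python3 look.py
```

```text
15.35 [0.4918 0.2329 0.0379] F [-1.6 -4.2 -0.8] M [-0.861  0.138  0.142] w 0.0263 yang 7.2 zdir [-8.0e-04 -1.4e-03 -1.0e+00] q6 0.27
```

Emit:
{"api": "apply_moves", "payload": {"deltas": [{"rot": [0, 0, 0], "slide": [-0.2, 1.5, 0], "gripper": 0.3}, {"rot": [0, 0, 0], "slide": [0, 0, 0], "gripper": 0.3}]}}

```text
time_s: 15.6
tool_pos: [0.4918, 0.233, 0.0379]
orientation: [2.076, 2.356, -0.005]
force: [0.8, -10.5, 0.4]
grip_width: 0.0268
```

```bash
python3 look.py
```

```text
15.6 [0.4918 0.233  0.0379] F [  0.8 -10.5   0.4] M [-1.64   0.011  0.038] w 0.0268 yang 7.2 zdir [-8.0e-04 -3.6e-03 -1.0e+00] q6 0.28
```

Emit:
{"api": "apply_moves", "payload": {"deltas": [{"rot": [0, 0, 0], "slide": [-0.2, 1.5, 0], "gripper": 0.3}, {"rot": [0, 0, 0], "slide": [0, 0, 0], "gripper": 0.3}]}}

```text
time_s: 15.85
tool_pos: [0.4917, 0.2331, 0.0379]
orientation: [2.074, 2.355, -0.008]
force: [1.0, -16.8, 2.5]
grip_width: 0.0262
```

```bash
python3 look.py
```

```text
15.85 [0.4917 0.2331 0.0379] F [  1.  -16.8   2.5] M [-2.428 -0.184  0.053] w 0.0262 yang 7.3 zdir [-8.0e-04 -5.9e-03 -1.0e+00] q6 0.28
```

Emit:
{"api": "apply_moves", "payload": {"deltas": [{"rot": [0, 0, 0], "slide": [1, -10, 0], "gripper": 0.3}, {"rot": [0, 0, 0], "slide": [4, -30, 0], "gripper": 0.3}, {"rot": [0, 0, 0], "slide": [0, -10, 40], "gripper": 0.5}, {"rot": [0, 0, 0], "slide": [0, 0, 50], "gripper": 1}, {"rot": [0, 0, 10], "slide": [0, 0, 50], "gripper": 1}, {"rot": [0, 0, 10], "slide": [0, 0, 50], "gripper": 1}, {"rot": [0, 0, 10], "slide": [0, 0, 30], "gripper": 1}, {"rot": [0, 0, 10], "slide": [-2, 20, 0], "gripper": 1}, {"rot": [0, 0, 10], "slide": [-2, 20, 0], "gripper": 1}, {"rot": [0, 0, 10], "slide": [-2, 20, 0], "gripper": 1}, {"rot": [0, 0, 10], "slide": [-2, 20, 0], "gripper": 1}, {"rot": [0, 0, 10], "slide": [-2, 20, 0], "gripper": 1}, {"rot": [0, 0, 10], "slide": [-2, 20, 0], "gripper": 1}, {"rot": [0, 0, 10], "slide": [-2, 10, 0], "gripper": 1}, {"rot": [0, 0, 10], "slide": [0, 0, 0], "gripper": 1}, {"rot": [0, 0, 10], "slide": [0, 0, 0], "gripper": 1}, {"rot": [0, 0, 10], "slide": [0, 0, 0], "gripper": 1}, {"rot": [0, 0, 5], "slide": [0, 0, 0], "gripper": 1}, {"rot": [0, 0, 0], "slide": [0, 0, 0], "gripper": 1}]}}

```text
time_s: 18.23
tool_pos: [0.483, 0.3172, 0.2587]
orientation: [-1.379, 2.821, 0.002]
force: [-0.1, -0.8, 0.5]
grip_width: 0.0883
```

```bash
python3 look.py a8
```

```text
18.225 [0.483  0.3172 0.2587] F [-0.1 -0.8  0.5] M [ 0.096 -0.015 -0.009] w 0.0883 yang 142.1 zdir [ 0.0011  0.0017 -1.    ] q6 -1.94
```

View pics/a8.png

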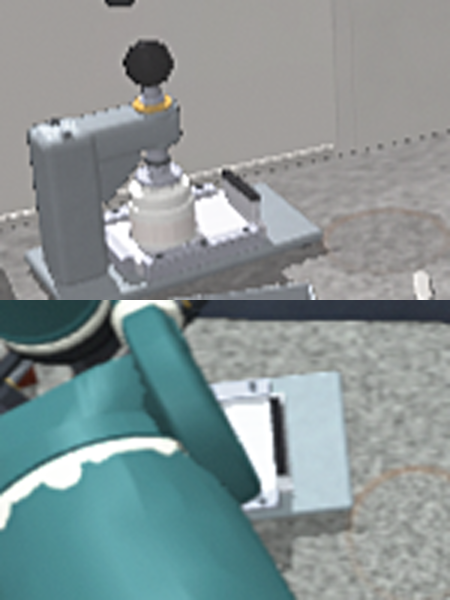

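Emit:
{"api": "apply_moves", "payload": {"deltas": [{"rot": [0, 0, 0], "slide": [-1.9, 3.9, 0], "gripper": 1}, {"rot": [0, 0, 0], "slide": [0, 0, -30], "gripper": 1}, {"rot": [0, 0, 0], "slide": [0, 0, -30], "gripper": 1}, {"rot": [0, 0, 0], "slide": [0, 0, -20], "gripper": 1}, {"rot": [0, 0, 0], "slide": [0, 0, -7.5], "gripper": 1}, {"rot": [0, 0, 0], "slide": [0, 0, 0], "gripper": 1}, {"rot": [0, 0, 0], "slide": [0, 0, 0], "gripper": 1}]}}

```text
time_s: 19.2
tool_pos: [0.4816, 0.3209, 0.1719]
orientation: [-1.38, 2.82, 0.0]
force: [0.2, 0.7, 0.9]
grip_width: 0.088
```

```bash
python3 look.py a9
```

```text
19.2 [0.4816 0.3209 0.1719] F [0.2 0.7 0.9] M [ 0.069 -0.    -0.013] w 0.088 yang 142.2 zdir [ 0.0018  0.0011 -1.    ] q6 -1.94
```

View pics/a9.png

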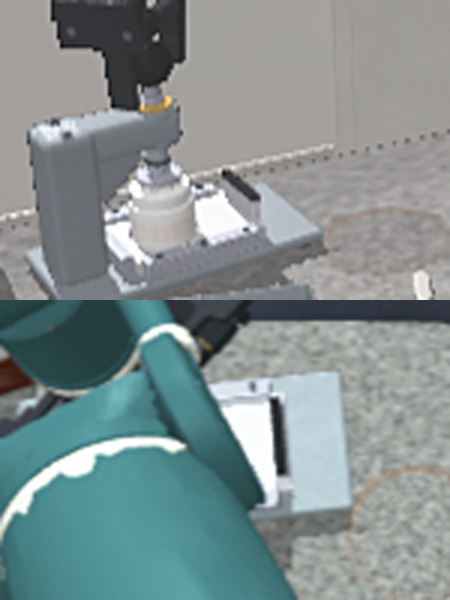

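Emit:
{"api": "apply_moves", "payload": {"deltas": [{"rot": [0, 0, 0], "slide": [0, 0, 0], "gripper": 0}, {"rot": [0, 0, 0], "slide": [0, 0, 0], "gripper": 0}, {"rot": [0, 0, 0], "slide": [0, 0, 0], "gripper": 0}, {"rot": [0, 0, 0], "slide": [0, 0, 0], "gripper": 0}, {"rot": [0, 0, 0], "slide": [0, 0, 0], "gripper": 0}, {"rot": [0, 0, 0], "slide": [0, 0, 0], "gripper": 0}], "newtons": 55}}

```text
time_s: 20.05
tool_pos: [0.4799, 0.3211, 0.1706]
orientation: [1.38, -2.821, -0.003]
force: [-4.5, 2.1, 1.7]
grip_width: 0.0373
```

```bash
python3 look.py
```

```text
20.05 [0.4799 0.3211 0.1706] F [-4.5  2.1  1.7] M [ 0.511  0.678 -0.017] w 0.0373 yang 142.1 zdir [-0.002   0.0012 -1.    ] q6 -1.94
```

Emit:
{"api": "apply_moves", "payload": {"deltas": [{"rot": [0, 0, 0], "slide": [-1, 0.5, 0], "gripper": 0}, {"rot": [0, 0, -5], "slide": [0, 0, 0], "gripper": 0}, {"rot": [0, 0, -10], "slide": [0, 0, 0], "gripper": 0}, {"rot": [0, 0, -10], "slide": [0, 0, 0], "gripper": 0}, {"rot": [0, 0, -10], "slide": [0, 0, 0], "gripper": 0}, {"rot": [0, 0, -5], "slide": [0, 0, 0], "gripper": 0}, {"rot": [0, 0, 0], "slide": [0, 0, 0], "gripper": 0}]}}

```text
time_s: 20.92
tool_pos: [0.4796, 0.3215, 0.1707]
orientation: [0.334, -3.124, -0.002]
force: [-2.4, 4.2, 0.8]
grip_width: 0.0373
```

```bash
python3 look.py b1
```

```text
20.925 [0.4796 0.3215 0.1707] F [-2.4  4.2  0.8] M [0.609 0.449 0.044] w 0.0373 yang 102.2 zdir [-2.e-04  9.e-04 -1.e+00] q6 -1.24
```

View pics/b1.png

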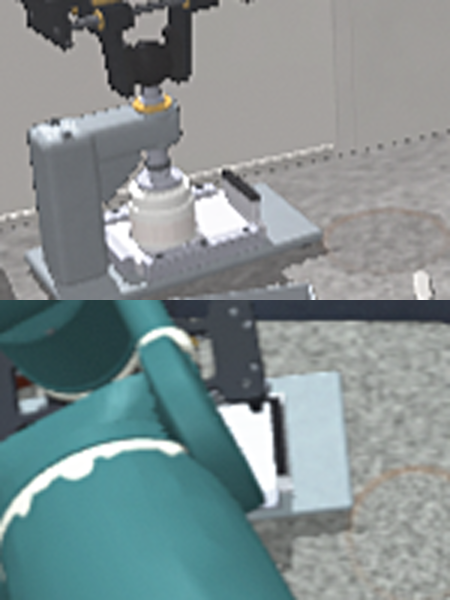

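Emit:
{"api": "apply_moves", "payload": {"deltas": [{"rot": [0, 0, -8], "slide": [-0.5, 0.5, 0], "gripper": 0}, {"rot": [0, 0, -8], "slide": [0, 0, 0], "gripper": 0}, {"rot": [0, 0, 0], "slide": [0, 0, 0], "gripper": 0}]}}

```text
time_s: 21.4
tool_pos: [0.4796, 0.3216, 0.1707]
orientation: [0.101, 3.139, 0.001]
force: [-1.2, 4.2, 0.0]
grip_width: 0.0371
```

```bash
python3 look.py
```

```text
21.4 [0.4796 0.3216 0.1707] F [-1.2  4.2  0. ] M [ 0.652  0.074 -0.001] w 0.0371 yang 86.3 zdir [ 7.e-04  5.e-04 -1.e+00] q6 -0.96
```

Emit:
{"api": "apply_moves", "payload": {"deltas": [{"rot": [0, 0, -8], "slide": [0, 0, 0], "gripper": 0}, {"rot": [0, 0, -8], "slide": [0, 0, 0], "gripper": 0}]}}

```text
time_s: 21.65
tool_pos: [0.4796, 0.3218, 0.1707]
orientation: [0.542, 3.094, 0.001]
force: [-0.8, 3.8, -0.3]
grip_width: 0.0374
```

```bash
python3 look.py
```

```text
21.65 [0.4796 0.3218 0.1707] F [-0.8  3.8 -0.3] M [0.689 0.139 0.085] w 0.0374 yang 70.1 zdir [ 8.e-04  7.e-04 -1.e+00] q6 -0.68
```

Emit:
{"api": "apply_moves", "payload": {"deltas": [{"rot": [0, 0, -5], "slide": [0, 0.5, 0], "gripper": 0}, {"rot": [0, 0, -5], "slide": [0, 0, 0], "gripper": 0}]}}

```text
time_s: 21.9
tool_pos: [0.4797, 0.3219, 0.1707]
orientation: [0.807, 3.035, 0.0]
force: [-0.7, 3.2, 0.5]
grip_width: 0.0368
```

```bash
python3 look.py b2
```

```text
21.9 [0.4797 0.3219 0.1707] F [-0.7  3.2  0.5] M [0.498 0.127 0.098] w 0.0368 yang 60.2 zdir [ 8.e-04 -1.e-04 -1.e+00] q6 -0.5
```

Emit:
{"api": "apply_moves", "payload": {"deltas": [{"rot": [0, 0, -5], "slide": [0, 0, 0], "gripper": 0}, {"rot": [0, 0, -5], "slide": [0, 0, 0], "gripper": 0}]}}

```text
time_s: 22.25
tool_pos: [0.4798, 0.322, 0.1707]
orientation: [1.068, 2.954, 0.001]
force: [0.1, 3.6, -1.0]
grip_width: 0.0371
```

```bash
python3 look.py b3
```

```text
22.25 [0.4798 0.322  0.1707] F [ 0.1  3.6 -1. ] M [0.455 0.056 0.073] w 0.0371 yang 50.3 zdir [ 1.e-03  2.e-04 -1.e+00] q6 -0.33
```

View pics/b3.png

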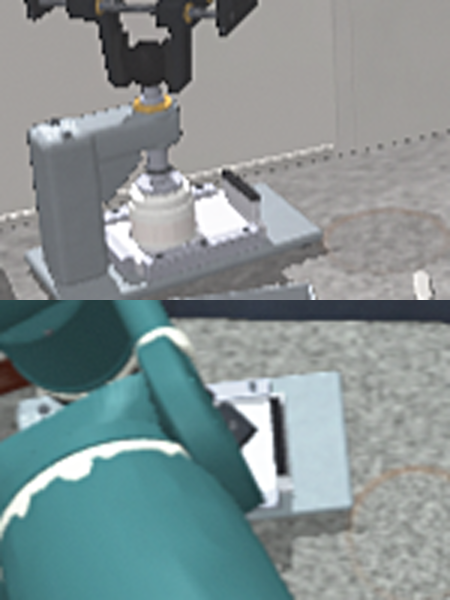

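Emit:
{"api": "apply_moves", "payload": {"deltas": [{"rot": [0, 0, -5], "slide": [0, 0, 0], "gripper": 0}, {"rot": [0, 0, 0], "slide": [0, 0, 0], "gripper": 0}]}}

```text
time_s: 22.6
tool_pos: [0.4798, 0.322, 0.1707]
orientation: [1.192, 2.906, 0.001]
force: [1.1, 3.1, -0.9]
grip_width: 0.0372
```

```bash
python3 look.py
```

```text
22.6 [0.4798 0.322  0.1707] F [ 1.1  3.1 -0.9] M [ 0.517 -0.17   0.01 ] w 0.0372 yang 45.4 zdir [ 1.e-03  3.e-04 -1.e+00] q6 -0.24
```

Emit:
{"api": "apply_moves", "payload": {"deltas": [{"rot": [0, 0, -5], "slide": [0, 0, 0], "gripper": 0}, {"rot": [0, 0, 0], "slide": [0, 0, 0], "gripper": 0}]}}

```text
time_s: 22.85
tool_pos: [0.4798, 0.322, 0.1707]
orientation: [1.318, 2.851, 0.001]
force: [1.4, 3.6, -2.1]
grip_width: 0.0375
```

```bash
python3 look.py
```

```text
22.85 [0.4798 0.322  0.1707] F [ 1.4  3.6 -2.1] M [ 0.499 -0.279  0.062] w 0.0375 yang 40.4 zdir [ 1.e-03  3.e-04 -1.e+00] q6 -0.16
```

Emit:
{"api": "apply_moves", "payload": {"deltas": [{"rot": [0, 0, -5], "slide": [0, 0, 0], "gripper": 0}, {"rot": [0, 0, 0], "slide": [0, 0, 0], "gripper": 0}]}}

```text
time_s: 23.1
tool_pos: [0.4799, 0.322, 0.1707]
orientation: [1.441, 2.791, 0.001]
force: [2.5, 3.8, -2.6]
grip_width: 0.0372
```

```bash
python3 look.py b4
```

```text
23.1 [0.4799 0.322  0.1707] F [ 2.5  3.8 -2.6] M [ 0.602 -0.395  0.054] w 0.0372 yang 35.4 zdir [ 1.1e-03  4.0e-04 -1.0e+00] q6 -0.07
```

```bash
cat > tq.py <<'E'
from cell import robot
import numpy as np
r=[]
for i in range(5):
    s=robot.observe(); r.append([s["wrist_torque"][2],s["tau"][5],*s["force"]]); robot.grab_frame("scene")
r=np.array(r); print(s["time_s"],"Mz",r[:,0].round(3),r[:,0].mean().round(3),"tau6",r[:,1].round(3),r[:,2:].mean(0).round(1),s["qpos"][5].round(3))
E
python3 tq.py
python3 - <<'E'
from h import *
ims=[]
for n in("a8","b1","b2","b4"):
    S,T=pickle.load(open(n+".pkl","rb")); im=cv2.resize(S["image"][205:250,155:195,::-1],None,fx=5,fy=5,interpolation=cv2.INTER_CUBIC); ims.append(im)
cv2.imwrite("pics/foot.png",np.hstack(ims))
E
```

```text
23.4 Mz [0.08  0.069 0.147 0.095 0.101] 0.099 tau6 [0.068 0.09  0.113 0.119 0.12 ] [ 2.9  4.1 -2.6] -0.068
```

View pics/foot.png

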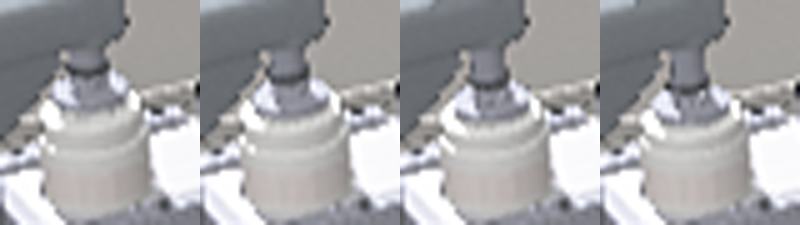

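Emit:
{"api": "apply_moves", "payload": {"deltas": [{"rot": [0, 0, -5], "slide": [0, 0, 0], "gripper": 0}, {"rot": [0, 0, 0], "slide": [0, 0, 0], "gripper": 0}]}}

```text
time_s: 23.7
tool_pos: [0.4799, 0.3221, 0.1707]
orientation: [1.563, 2.724, 0.002]
force: [3.5, 4.4, -2.7]
grip_width: 0.0374
```

```bash
python3 tq.py
```

```text
23.9 Mz [0.075 0.099 0.111 0.136 0.103] 0.105 tau6 [0.323 0.152 0.112 0.104 0.103] [ 3.5  3.9 -3. ] 0.019
```

Emit:
{"api": "apply_moves", "payload": {"deltas": [{"rot": [0, 0, -5], "slide": [0, 0, 0], "gripper": 0}, {"rot": [0, 0, 0], "slide": [0, 0, 0], "gripper": 0}]}}

```text
time_s: 24.2
tool_pos: [0.4799, 0.3221, 0.1707]
orientation: [1.681, 2.653, 0.002]
force: [4.2, 3.8, -3.1]
grip_width: 0.0377
```

```bash
python3 tq.py
```

```text
24.4 Mz [0.164 0.135 0.141 0.166 0.053] 0.132 tau6 [0.346 0.175 0.135 0.127 0.126] [ 3.7  4.4 -3.1] 0.106
```

Emit:
{"api": "apply_moves", "payload": {"deltas": [{"rot": [0, 0, -5], "slide": [0, 0, 0], "gripper": 0}, {"rot": [0, 0, 0], "slide": [0, 0, 0], "gripper": 0}]}}

```text
time_s: 24.7
tool_pos: [0.48, 0.3221, 0.1707]
orientation: [1.795, 2.577, 0.002]
force: [3.4, 4.7, -2.9]
grip_width: 0.0372
```

```bash
python3 tq.py; python3 look.py b5
```

```text
24.9 Mz [0.133 0.219 0.13  0.15  0.175] 0.161 tau6 [0.368 0.197 0.157 0.149 0.148] [ 3.7  4.4 -2.7] 0.193
24.95 [0.48   0.3221 0.1707] F [ 4.   4.5 -2.9] M [ 0.595 -0.536  0.187] w 0.0369 yang 20.3 zdir [ 1.4e-03  5.0e-04 -1.0e+00] q6 0.19
```

Emit:
{"api": "apply_moves", "payload": {"deltas": [{"rot": [0, 0, -3], "slide": [-0.3, -0.3, 0], "gripper": 0}, {"rot": [0, 0, -3], "slide": [0, 0, 0], "gripper": 0}, {"rot": [0, 0, 0], "slide": [0, 0, 0], "gripper": 0}]}}

```text
time_s: 25.42
tool_pos: [0.48, 0.3221, 0.1707]
orientation: [1.927, 2.48, 0.004]
force: [3.8, 5.8, -4.5]
grip_width: 0.0372
```

```bash
python3 tq.py
```

```text
25.625 Mz [0.163 0.194 0.214 0.149 0.129] 0.17 tau6 [0.309 0.205 0.181 0.176 0.176] [ 4.6  5.4 -3.9] 0.298
```

Emit:
{"api": "apply_moves", "payload": {"deltas": [{"rot": [0, 0, -2.5], "slide": [0, 0, 0], "gripper": 0}, {"rot": [0, 0, -2.5], "slide": [0, 0, 0], "gripper": 0}, {"rot": [0, 0, 0], "slide": [0, 0, 0], "gripper": 0}]}}

```text
time_s: 26.05
tool_pos: [0.4801, 0.3221, 0.1707]
orientation: [2.033, 2.394, 0.004]
force: [5.1, 5.7, -4.2]
grip_width: 0.037
```

```bash
python3 tq.py; python3 look.py b6
```

```text
26.25 Mz [0.193 0.16  0.196 0.211 0.163] 0.184 tau6 [0.309 0.223 0.203 0.199 0.198] [ 5.   5.4 -3.9] 0.385
26.3 [0.4801 0.3221 0.1707] F [ 5.4  4.8 -3.5] M [ 0.701 -0.607  0.231] w 0.0365 yang 9.3 zdir [ 0.0023  0.0011 -1.    ] q6 0.38
```

View pics/b6.png

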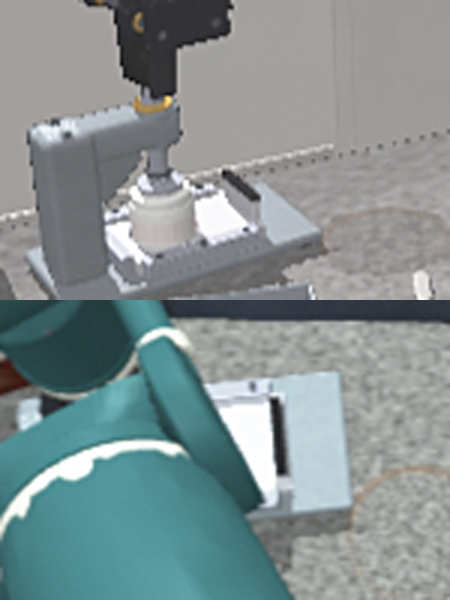

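Emit:
{"api": "apply_moves", "payload": {"deltas": [{"rot": [0, 0, -2], "slide": [0, 0, 0], "gripper": 0}, {"rot": [0, 0, 0], "slide": [0, 0, 0], "gripper": 0}, {"rot": [0, 0, 0], "slide": [0, 0, 0], "gripper": 0}, {"rot": [0, 0, 0], "slide": [0, 0, 0], "gripper": 0}, {"rot": [0, 0, 0], "slide": [0, 0, 0], "gripper": 0}]}}

```text
time_s: 27.02
tool_pos: [0.4801, 0.3221, 0.1707]
orientation: [2.074, 2.358, 0.004]
force: [4.1, 5.4, -3.4]
grip_width: 0.0374
```

```bash
python3 tq.py
```

```text
27.225 Mz [0.184 0.201 0.22  0.227 0.209] 0.208 tau6 [0.207 0.207 0.207 0.207 0.207] [ 4.9  5.4 -4. ] 0.42
```

Emit:
{"api": "apply_moves", "payload": {"deltas": [{"rot": [0, 0, 0], "slide": [0, 0, 0], "gripper": 0}, {"rot": [0, 0, 0], "slide": [0, 0, 0], "gripper": 0}, {"rot": [0, 0, 0], "slide": [0, 0, 0], "gripper": 0}, {"rot": [0, 0, 0], "slide": [0, 0, 0], "gripper": 0}]}}

```text
time_s: 27.78
tool_pos: [0.4801, 0.3221, 0.1707]
orientation: [2.074, 2.358, 0.004]
force: [4.9, 5.1, -4.0]
grip_width: 0.037
```

```bash
python3 tq.py; python3 look.py b7
```

```text
27.975 Mz [0.186 0.267 0.159 0.199 0.235] 0.209 tau6 [0.207 0.207 0.207 0.207 0.207] [ 4.8  5.5 -4.3] 0.42
28.025 [0.4801 0.3221 0.1707] F [ 5.6  5.9 -2.5] M [ 0.738 -0.689  0.209] w 0.0375 yang 7.3 zdir [ 0.0023  0.0011 -1.    ] q6 0.42
```

Emit:
{"api": "apply_moves", "payload": {"deltas": [{"rot": [0, 0, 0], "slide": [0, 0, 0], "gripper": 1}, {"rot": [0, 0, 0], "slide": [0, 0, 0], "gripper": 1}, {"rot": [0, 0, 0], "slide": [0, 0, 0], "gripper": 1}, {"rot": [0, 0, 0], "slide": [0, 0, 0], "gripper": 1}, {"rot": [0, 0, 0], "slide": [0, 0, 20], "gripper": 1}, {"rot": [0, 0, 0], "slide": [0, 0, 40], "gripper": 1}, {"rot": [0, 0, 0], "slide": [0, 0, 40], "gripper": 1}, {"rot": [0, 0, 0], "slide": [0, -40, 0], "gripper": 1}, {"rot": [0, 0, 0], "slide": [0, -50, 0], "gripper": 1}, {"rot": [0, 0, 0], "slide": [0, -50, 0], "gripper": 1}, {"rot": [0, 0, 0], "slide": [0, -50, 0], "gripper": 1}, {"rot": [0, 0, 0], "slide": [0, -50, 0], "gripper": 1}, {"rot": [0, 0, 0], "slide": [0, -50, 0], "gripper": 1}, {"rot": [0, 0, 0], "slide": [0, -50, 0], "gripper": 1}, {"rot": [0, 0, 0], "slide": [0, 0, 0], "gripper": 1}, {"rot": [0, 0, 0], "slide": [0, 0, 0], "gripper": 1}]}}

```text
time_s: 30.12
tool_pos: [0.4793, -0.0183, 0.2717]
orientation: [2.079, 2.354, 0.002]
force: [0.2, 0.6, -0.1]
grip_width: 0.0881
```

```bash
python3 look.py c1; python3 - <<'E'
from h import *
S,T=pickle.load(open("c1.pkl","rb"))
cv2.imwrite("pics/c1t.png",T["image"][:,:,::-1])
S0,_=pickle.load(open("a8.pkl","rb"))
ims=[cv2.resize(s["image"][170:260,130:240,::-1],None,fx=3.6,fy=3.6,interpolation=cv2.INTER_CUBIC) for s in(S0,S)]
cv2.imwrite("pics/c1s.png",np.hstack(ims))
E
```

```text
30.125 [ 0.4793 -0.0183  0.2717] F [ 0.2  0.6 -0.1] M [-0.091  0.028  0.011] w 0.0881 yang 7.1 zdir [ 1.3e-03  5.0e-04 -1.0e+00] q6 -0.21
```

View pics/c1t.png

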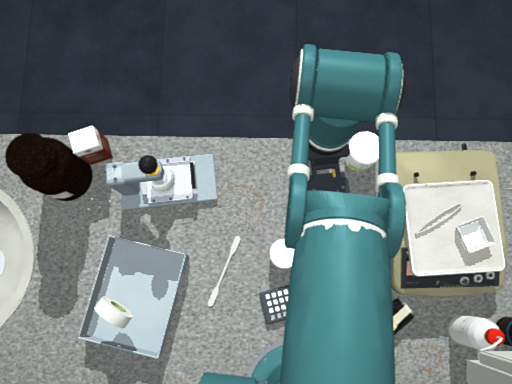

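View pics/c1s.png

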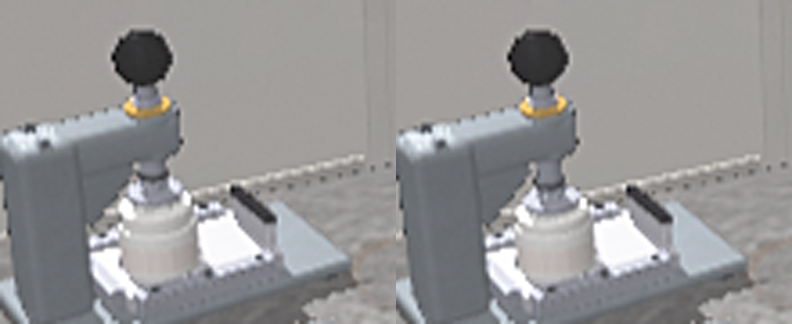

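```bash
python3 -c "
from cell import robot
print(robot.job_done())"
```

```text
the job is handed in; nothing more can be done
None
```

I closed the jar in the press and handed the job in at about 30 s of the 72 s allowed. Every check I made agrees with that, but some rest on indirect readings.

- **Jar:** I took the white jar with the narrower lid at scene pixel (318,215) and set it in the nest. The outlines match the camera views to about a pixel, and it stands upright. The first contact with the nest came about 2 mm higher than my fitted floor height. I put that down to camera calibration, since the knob's height was low by a similar amount.
- **Slide:** I pushed it until the force rose from 4 N to 17 N with almost no further movement. That is how I judged it home, and I did not measure the slide's position again from the images.
- **Pressing:** I turned the knob about 2.4 rad clockwise in a single grip. The torque stayed level at the value expected for the lid moving down, then rose steadily, so the lid was home. I held for about 1.5 s at 0.207 N m, which is about 38 N on the foot (35 to 41 N allowing for the uncertain friction), then let go.
- **Last check:** The pictures show the lid visibly lower, the foot resting on it and the slide home. The robot touches nothing. The arm hides part of the far side of the counter, but I see no sign that the tub or the other jars moved.

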